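# Load a bar into the drilling jig

## Task

Load the loose blue-ended aluminium bar into the drilling jig by pushing it along the jig's base plate, never picking it up: it must lie flat along the fence with its blue end, having passed under the drill bush, hard up against the end stop. Then push the red-knobbed cam lever round, clockwise seen from above, until the cam nips the bar firmly against the fence, and leave it like that. Don't disturb the other tools and parts.

Things in the scene. Friction and masses are not known exactly. Their poses are not given: they have to be found in the camera images.
- jig: Drilling jig fixed to the bench: dark steel base plate 150 mm (x, -75 to +75) by 355 mm (y, -165 to +190), 12 mm thick. Origin under the plate at bench height; x points from the open front to the fence, y along the fence away from the end stop, z up. Plate top at z=12 mm. It does not move. A fully seated bar has its centre at jig (27, -45) mm, axes parallel to the jig's.
- fence (a point): Middle of the bright steel fence's working face, at jig (45, 10, 23) mm. The face runs along jig y from -140 to +160 mm and stands 22 mm above the plate.
- end_stop (a point): Point on the end stop's working face where the middle of the bar's blue end comes to rest: jig (27, -125, 18) mm. The stop is a steel block 40 mm wide (jig x 4 to 44) and 20 mm high above the plate.
- bush (a point): Top of the brass drill bush, jig (20, -98, 49) mm. Its steel arm, 24 mm wide along y, reaches forward from the fence over the bar's path (jig x 73 to 7 mm), underside 21 mm above the plate: the bar slides beneath it.
- blank: The loose flat aluminium bar to load: 36 mm wide (its x), 160 mm long (its y), 12 mm thick, 0.16 to 0.23 kg, square ends, lying flat on the jig's plate in front of the fence and 90 mm or more short of the stop, up to 0.2 rad askew. The last 40 mm at its -y end are blue with a white punch mark. Origin at the centre of its underside. Pushed gently it slides at about 1 to 4 N.
- blank_end (a point): Middle of the bar's blue end face (bar y=-80 mm, half-way up its thickness).
- cam_lever (a joint): Cam lever angle, rad. 0: it points along jig -x, out of the jig's front; grows clockwise from above, towards jig +y; at 1.57 it is parallel to the bar. Starts at 0 to 0.3, where the cam leaves a seated bar 4 mm of room; stays where left (0.04 N m friction). The cam meets a seated bar at about 1.3 and tightens fast; end at 1.75. Pushed 70 mm from the pivot, about 10 N makes it firm.
- cam_pivot (a point): On the clamp's vertical axis at the lever's mid height: jig (-12.5, -60, 39) mm. The lever is a dark steel arm 10 mm wide, 9 mm high (34.5 to 43.5 mm above the bench), straight out from the axis to a red ball knob 22 mm across; clear space below it down to the plate or bench.
- lever_knob (a point): Centre of the red ball knob, 98 mm from the pivot axis, 39 mm above the bench.
- cam_disc (a point): Centre of the brass eccentric under the lever, a disc 18 mm in radius and 18 mm high standing on the plate, 5 mm off the pivot axis; it turns with the lever.
- slip_bush: Bystander: loose brass bush, 20 mm across, 22 mm high, standing on the jig's plate beside the end stop, near jig (-30, -148) mm. Origin at the centre of its underside.
- done_arm: Bystander: a finished aluminium bar on the bench, same size as the blank, without blue, with two drilled holes. Origin at the centre of its underside, long axis its y.
- screwdriver: Bystander: screwdriver with orange handle, 200 mm long, lying on the bench along its x.
- spanner: Bystander: steel spanner, 190 mm long, lying on the bench along its x.
- hammer: Bystander: hammer, 290 mm long, lying on the bench along its x, on the left.
- spray_can: Bystander: standing blue spray can with red cap, 65 mm across, 190 mm high, far right of the jig. Origin at the centre of its underside.
- drill: Bystander: cordless drill standing on its battery, about 200 mm high, 280 mm long with its bit, on the left of the jig. Origin under the battery.

How it is judged (in metres and radians):
At the end, for the whole second after the job is handed in: The bar lies flat on the plate, along the fence (within 2.5 mm and 1.4 degrees), its blue end within 2.5 mm of the end stop, at rest; the cam lever has been swung past 1.2 rad and the cam presses on the bar with more than 5 N (y of blank_end in the frame of jig below -0.1225 m and x of blank_end in the frame of jig between 0.0245 and 0.0295 m and angle between the y axis of blank and the y axis of jig, either way round below 0.025 rad and z of blank in the frame of jig below 0.014 m and value of joint cam_lever above 1.2 rad and contact force between cam_lever and blank above 5 N and linear speed of blank below 0.01 m/s); the robot touches nothing.
It fails at once if the bar is lifted off the jig's plate or tipped (z of blank in the frame of jig above 0.02 m or angle between blank's own z axis and vertical above 0.1 rad).
It fails at once if another tool or part is moved by more than 15 mm (distance of any of slip_bush, done_arm, screwdriver, spanner, hammer, spray_can, drill from where it was at the start of the episode above 0.015 m).
It also fails if it takes over 51 s, if anything falls off the work surface, if the arm or the gripper's body presses on something with over 40 N, if the wrist force passes 120 N, or if a joint passes its speed limit or range.

## Robot

A 6-joint arm with a two-finger parallel gripper is mounted at the origin on the work surface. World frame = base frame: x ahead of the robot, y to its left, z up, the work surface at z = 0. Lengths are in mm, angles in rad, forces in N, time in s.
With the tool pointing down it reaches from about 275 to 1000 mm from the base axis. Payload 8.4 kg.
Tool frame: the origin (TCP) lies on the mounting face of the last link; the fingertips stand 173 mm ahead of it and the grasp point (between the pads) lies 155 mm ahead of it; z points along the fingers, y is the line along which they close (so a half turn about z gives the same grasp; the last joint's range is limited). The gripper opens to 85 mm and grips with 20 to 120 N. Pads are 22 mm wide; open, the fingers measure 114 mm over their backs; the gripper's body (76 mm by 85 mm) begins 54 mm behind the grasp point. The pads swing forward as they close: fully open they stand 13 mm farther back than shut.
Start: joints at [1.282, 0.353, 1.633, -0, 1.155, -0.002], TCP at [176.802, 599.475, 404.681] pointing down, gripper open.
Joint ranges: [-2.63, 2.63], [-0.92, 2.1], [0.06, 2.66], [-1.3, 4.44], [0, 2.69], [-3.02, 3.02]. Speed limits (rad/s): [2.22, 2.22, 2.79, 3.14, 3.14, 3.14].

## Interface

Orientations are given as [roll, pitch, yaw] about the fixed x, y, z axes, in that order (R = Rz(yaw) Ry(pitch) Rx(roll)).
In Python, from rig import r gives the robot as it stands.
- The arm moves only by the tool apply_moves, never from a script. Its argument "deltas" is a list of rows, each an object with "claw": the gripper command: -1 is fully open, 1 is shut, values between are in proportion; "delta_pos": the shift along the tool's x, y, z in cm, a list of three; "yaw": the turn about the tool's z in rad. In form: [{"claw": claw, "delta_pos": [tx, ty, tz], "yaw": yaw}, ...]. A call has 1 to 8 rows; each row shifts and turns the commanded pose from where the row before left it, along the tool's axes as they then stand; what a row does not reach is not made up. A row lasts 1/8 s, in which the tool goes at most 62.5 mm and 10.7 degrees, less where a joint would pass 70% of its speed; a pose out of reach is approached as far as the arm can. A call with a gripper value outside its range is refused whole. The fingers move at their own pace and stop on an object; "grip_force" is the grip in N (left out, the last holds). Time passes only in rows, so rows that do not move let the fingers close. It gives the time, the measured TCP pose, the force, the opening and the grip force at its end, in the units of the state.
- r.sense(): the state, without advancing time (a new reading comes with each control period).
- r.grab_frame(name): name is "side" or "top"; returns a dict with "img" (480x640x3 uint8, blue, green, red), "z_map" (480x640 float32, mm along the optical axis (not along the pixel's ray), 0 where there is no reading), "fx", "fy", "cx", "cy" (pixels), "eye" and "rotation" of the camera in the world. Camera axes: x right, y up, looking along -z (the intrinsics and any distortion apply to the point x, -y, -z); pixel columns grow to the right and rows downward; lengths in mm; the calibration is good to about 2 mm. A picture is of the moment at which its call begins.
- r.sign_off(): hands the job in; it is judged then, once.
The state is a dict: "clock": time; "qpos": joint angles; "qvel": joint speeds; "joint_efforts": joint torques, N m; "eef_pos": TCP position; "tcp_rot": TCP orientation; "contact_force": force on the tool from outside, world axes, zero at the start; "wrist_torque": the same for the moment, N m; "opening": opening from 0.0 (shut) to 1.0 (fully open); "grasp_force": force on a finger pad.
Only numpy, scipy, OpenCV 4.12 (cv2) and the standard library are available. Lean on these libraries where they do the work, as an engineer would, in place of code of your own. Each camera call takes 0.05 s, during which the arm holds its last target. There are 200 camera calls.

## Working session

There is one attempt and no reset: what is moved stays moved. The work goes in short steps, Python scripts to look and compute and a tool call to move; the robot and the scene stay as the last step left them, time stands still between calls to the robot, and variables do not carry over. Pictures are saved under pics/ and viewed, at most 10 in all, crops included, and the job is handed in when it is done.

Besides the shell and the picture viewer there is one more tool, called by a JSON object that holds its "name" and its "arguments", one argument or row to a line. apply_moves: Moves the arm, as the interface text tells. Its arguments: {"type":"object","properties":{"deltas":{"type":"array"},"grip_force":{"type":"number"}},"required":["deltas"]}

```bash
mkdir -p pics; ls; python3 - <<'E'
from rig import r
import cv2,numpy as np,pickle
s=r.sense();print({k:np.round(v,3).tolist() for k,v in s.items()})
for n in("top","side"):
    f=r.grab_frame(n);cv2.imwrite(f"pics/{n}0.png",f["img"]);pickle.dump(f,open(f"{n}0.pkl","wb"))
    print(n,[k for k in f],f["fx"],f["fy"],f["cx"],f["cy"],f["eye"],np.round(f["rotation"],4).tolist(), {k:f[k] for k in f if k not in("img","z_map","fx","fy","cx","cy","eye","rotation")})
E
```

```text
pics
{'clock': 0.0, 'qpos': [1.282, 0.354, 1.634, 0.0, 1.155, -0.002], 'qvel': [-0.001, 0.001, 0.0, 0.001, -0.0, 0.0], 'joint_efforts': [-0.0, -60.524, -34.207, 0.0, 0.009, 0.0], 'eef_pos': [176.739, 599.261, 403.958], 'tcp_rot': [-3.14, -0.0, 2.855], 'contact_force': [-0.072, -0.066, -0.219], 'wrist_torque': [0.007, 0.006, -0.041], 'grasp_force': 0.0, 'opening': 0.997}
top ['img', 'z_map', 'fx', 'fy', 'cx', 'cy', 'eye', 'rotation'] 445.8529337650231 445.8529337650231 322.5949864796801 237.6593422982792 [ 360.7133711     9.27151254 1124.50797009] [0.142, -0.0108, -1.5768] {}
side ['img', 'z_map', 'fx', 'fy', 'cx', 'cy', 'eye', 'rotation'] 439.2174352630842 439.2174352630842 325.8266613092252 232.6460201711159 [ -17.18760964 -627.43906217  542.09841695] [1.0557, -0.0109, -0.6878] {}
```

View pics/top0.png

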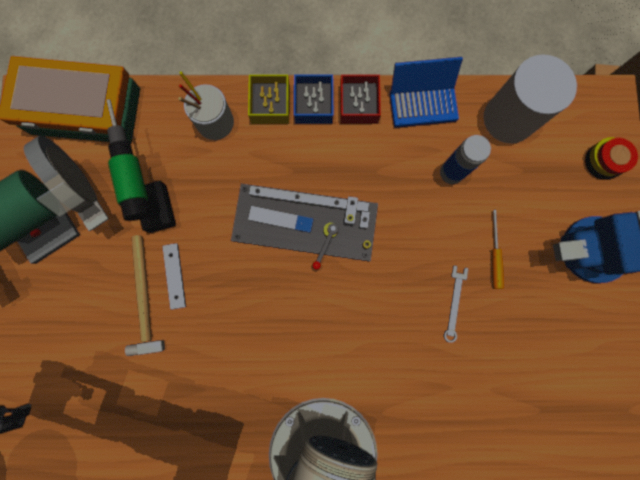

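View pics/side0.png

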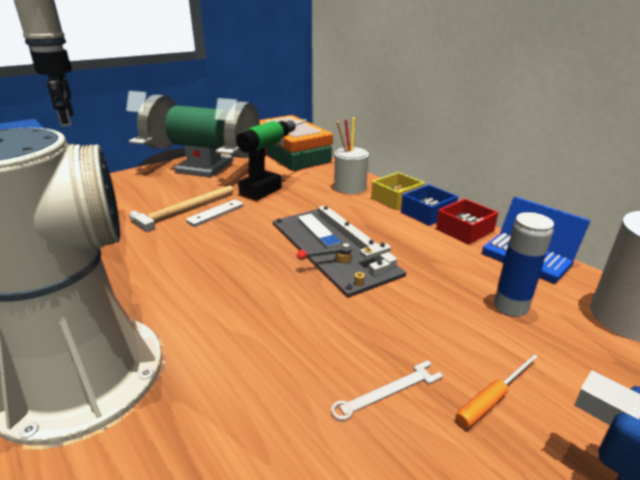

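The top view shows the jig at about (232–378, 183–260). The bar spans (248–313, 207–232), with its blue end at (305,224). The cam pivot is at (332,229), the red knob at (317,266), the fence along the top edge and the end stop at right (365,215). The side view confirms this layout.

```bash
cat > h.py <<'E'
import cv2,numpy as np,pickle
from scipy.spatial.transform import Rotation as R
def ray(f,uv,z):
    uv=np.atleast_2d(np.float64(uv)); d=np.c_[(uv[:,0]-f["cx"])/f["fx"],-(uv[:,1]-f["cy"])/f["fy"],-np.ones(len(uv))]
    d=R.from_euler("xyz",f["rotation"]).apply(d); e=np.array(f["eye"])
    return (e+d*((z-e[2])/d[:,2])[:,None])[:,:2]
def big(m): 
    c,_=cv2.findContours(m.astype(np.uint8),0,cv2.CHAIN_APPROX_NONE); return max(c,key=cv2.contourArea)
def hsv(f): return [x.astype(int) for x in cv2.split(cv2.cvtColor(f["img"],cv2.COLOR_BGR2HSV))]
def rect(f,m,z):
    c=cv2.minAreaRect(ray(f,big(m)[:,0],z).astype(np.float32)); return c
def blob(f,m,z):
    n,l,s,c=cv2.connectedComponentsWithStats(m.astype(np.uint8)); i=1+s[1:,4].argmax(); return ray(f,c[i],z)[0],c[i],s[i,4]
def win(f,x0,y0,x1,y1):
    w=np.zeros(f["img"].shape[:2],bool); w[y0:y1,x0:x1]=1; return w
E
python3 - <<'E'
from h import *
f=pickle.load(open("top0.pkl","rb"));H,S,V=hsv(f)
w=win(f,215,165,395,285)
plate=w&((S<70)|((H>95)&(H<130)))   # not wood
print("plate",rect(f,plate,12))
for p in [(240,232),(280,240),(345,240),(270,217),(305,224),(200,300)]: print(p,H[p[1],p[0]],S[p[1],p[0]],V[p[1],p[0]])
print("knob",blob(f,w&((H<6)|(H>174))&(S>150),39))
blue=w&(H>100)&(H<125)&(S>120);print("blue",blob(f,blue,24),rect(f,blue,24))
white=win(f,243,200,320,237)&(V>130)&(S<60);print("white",blob(f,white,24),rect(f,white,24))
print("bush",blob(f,win(f,340,195,360,225)&(S>90)&(H>10)&(H<35),49))
c=f["img"][170:280,222:392]
cv2.imwrite("pics/crop0.png",cv2.resize(c,None,fx=4.6,fy=4.6,interpolation=2))
cv2.imwrite("pics/m.png",plate*255)
E
```

```text
plate ((553.8819580078125, 42.147796630859375), (355.30413818359375, 171.54090881347656), 82.9332275390625)
(240, 232) 20 10 74
(280, 240) 6 17 75
(345, 240) 23 13 79
(270, 217) 113 14 147
(305, 224) 107 182 118
(200, 300) 13 185 142
knob (array([448.86685969,  12.62815484]), array([316.19565217, 264.86956522]), np.int32(46))
blue (array([553.83148173,  43.19973947]), array([303.83886256, 223.55450237]), np.int32(211)) ((553.6103515625, 43.335418701171875), (37.80331039428711, 35.329017639160156), 78.28247833251953)
white (array([570.69731741, 121.84918286]), array([272.45439469, 217.05140962]), np.int32(603)) ((570.775634765625, 121.6786117553711), (117.27732849121094, 32.96586608886719), 77.92926025390625)
bush (array([617.8508574 , -70.58709373]), array([349.58490566, 196.09433962]), np.int32(53))[ WARN:0@0.756] global loadsave.cpp:1063 imwrite_ Unsupported depth image for selected encoder is fallbacked to CV_8U.
```

View pics/crop0.png

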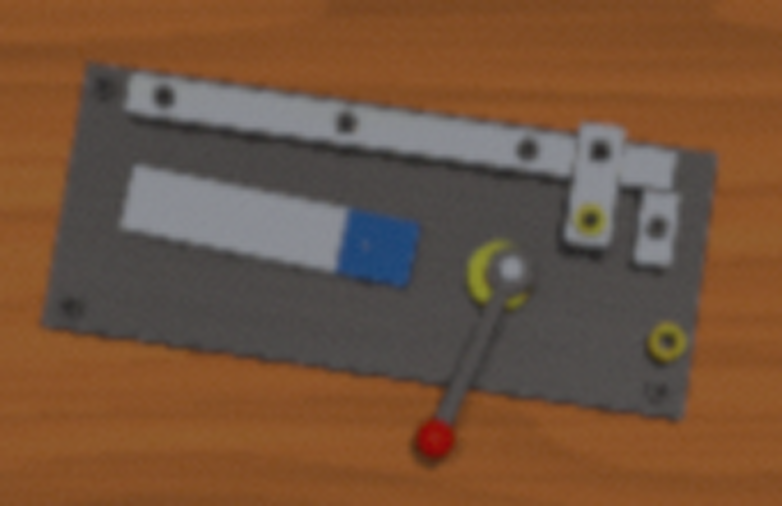

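The crop shows the bar about 4–5° askew to the fence, with clear plate beyond its far end and a clear path to the stop. The lever points out of the front at about 0.2 rad. Next I refine the jig frame.

```bash
python3 - <<'E'
from h import *
f=pickle.load(open("top0.pkl","rb"));H,S,V=hsv(f)
w=win(f,215,165,395,285)
plate=(w&((S<90)|((H>95)&(H<130)))).astype(np.uint8)
plate=cv2.morphologyEx(cv2.morphologyEx(plate,cv2.MORPH_CLOSE,np.ones((15,15))),cv2.MORPH_OPEN,np.ones((11,11)))
(c,sz,a)=rect(f,plate,12);print("plate",c,sz,a)
a=np.radians(a);y=np.array([np.cos(a),np.sin(a)]);x=np.array([y[1],-y[0]])
o=np.array(c)-12.5*y
print("origin",o,"yaw",a-np.pi/2)
J=lambda p:[np.round((np.array(p)-o)@x,1),np.round((np.array(p)-o)@y,1)]
k=blob(f,w&((H<6)|(H>174))&(S>150),39)[0];print("knob",J(k))
print("brass bush top",J(ray(f,[222+590/4.6-.5,170+219/4.6-.5],49)[0]),"slip",J(ray(f,[222+667/4.6-.5,170+342/4.6-.5],34)[0]), "pivot",J(ray(f,[222+512/4.6-.5,170+267/4.6-.5],50)[0]))
fe=[ray(f,[222+u/4.6-.5,170+v/4.6-.5],34)[0] for u,v in((127,112),(570,178))];print("fence edge",[J(p) for p in fe])
bar=win(f,243,200,320,237)&((V>110)&(S<60)|(H>100)&(H<125)&(S>100))
(c,sz,b)=rect(f,bar,24);print("bar",c,sz,J(c),np.radians(b)-a)
np.save("jig.npy",[*o,a-np.pi/2])
E
```

```text
plate (560.1309814453125, 41.78874206542969) (355.2220764160156, 159.66197204589844) 82.9331283569336
origin [558.59313531  29.38370159] yaw -0.12334017798733021
knob [np.float64(-106.8), np.float64(-30.1)]
brass bush top [np.float64(18.7), np.float64(-98.1)] slip [np.float64(-40.2), np.float64(-147.2)] pivot [np.float64(-12.3), np.float64(-59.7)]
fence edge [[np.float64(50.4), np.float64(157.8)], [np.float64(42.8), np.float64(-85.6)]]
bar (566.0542602539062, 102.08901977539062) (159.76380920410156, 36.825504302978516) [np.float64(-1.5), np.float64(73.1)] -0.08118686530522923
```

```bash
python3 - <<'E'
from h import *
f=pickle.load(open("top0.pkl","rb"));H,S,V=hsv(f)
P=[((88,62),12,(75,190)),((718,155),12,(75,-165)),((682,418),12,(-75,-165)),((42,327),12,(-75,190)),((590,219),49,(20,-98)),((127,112),34,(45,160)),((570,178),34,(45,-86)),((512,267),50,(-12.5,-60))]
W=np.array([ray(f,[222+u/4.6-.5,170+v/4.6-.5],z)[0] for (u,v),z,_ in P]);Q=np.float64([p[2] for p in P])
wm,qm=W.mean(0),Q.mean(0);U,_,Vt=np.linalg.svd((W-wm).T@(Q-qm));A=U@Vt;o=wm-A@qm
yaw=np.arctan2(A[1,0],A[0,0]);print("origin",o,"yaw",yaw);print(np.round((W-o)@A-Q,1).tolist())
J=lambda p:np.round((np.array(p)-o)@A,1)
w=win(f,215,165,395,285);k=J(blob(f,w&((H<6)|(H>174))&(S>150),39)[0]);print("knob",k,np.arctan2(k[1]+60,-(k[0]+12.5)),np.hypot(k[1]+60,k[0]+12.5))
bar=win(f,243,200,320,237)&((V>110)&(S<60)|(H>100)&(H<125)&(S>100))
(c,sz,b)=rect(f,bar,24);print("bar",J(c),np.radians(b)-np.pi/2-yaw)
b=np.radians(b);d=np.array([np.cos(b),np.sin(b)])*80;print("ends far/blue",J(c+d),J(c-d))
np.save("jig.npy",[*o,yaw])
E
```

```text
origin [559.53336296  29.40276794] yaw -0.15029858378907793
[[-0.0, -0.7], [-1.1, 0.2], [0.8, 1.1], [-0.4, -1.1], [0.4, 0.3], [0.2, -1.1], [-0.8, 1.4], [0.9, -0.2]]
knob [-106.9  -33.2] 0.2766199293418931 98.13052532214428
bar [-4.4 72.8] -0.05422845950348151
ends far/blue [-1.000e-01  1.527e+02] [-8.8 -7. ]
```

```bash
cat >> h.py <<'E'
ox,oy,yw=np.load("jig.npy"); A=np.array([[np.cos(yw),-np.sin(yw)],[np.sin(yw),np.cos(yw)]])
def J(p): return (np.array(p)[:2]-[ox,oy])@A
def go(jx,jy,tip):
    from rig import r
    s=r.sense();p=np.array(s["eef_pos"]);t=np.r_[A@[jx,jy]+[ox,oy],tip+173]
    Rt=R.from_euler("xyz",s["tcp_rot"]); print("t",s["clock"],"jig",J(p).round(1),"tip",p[2]-173,"yawerr(tool)",round(-(np.pi+yw-s["tcp_rot"][2]),3),"F jig",(np.array(s["contact_force"])[:2]@A).round(1),s["contact_force"][2])
    print("delta cm",(Rt.inv().apply(t-p)/10).round(2))
E
python3 -c "
from h import *
go(-48,73,200)"
```

```text
t 0.1 jig [-463.8  506.1] tip 231.0165634859062 yawerr(tool) -0.136 F jig [0.  0.6] -0.8408472904491828
delta cm [-47.09 -37.25   3.15]
```

{"name": "apply_moves", "arguments": {
  "deltas": [
    {"claw":1,"delta_pos":[0,0,0],"yaw":-0.136},
    {"claw":1,"delta_pos":[-2.8,-2.9,0],"yaw":0},
    {"claw":1,"delta_pos":[-2.8,-2.9,0],"yaw":0},
    {"claw":1,"delta_pos":[-2.8,-2.9,0],"yaw":0},
    {"claw":1,"delta_pos":[-2.8,-2.9,0],"yaw":0},
    {"claw":1,"delta_pos":[-2.8,-2.9,0],"yaw":0},
    {"claw":1,"delta_pos":[-2.8,-2.9,0],"yaw":0},
    {"claw":1,"delta_pos":[-2.8,-2.9,0],"yaw":0}
  ]
}}

```text
clock: 1.1
eef_pos: [340.6, 368.1, 404.5]
tcp_rot: [-3.141, -0.0, 2.991]
contact_force: [-0.3, 0.0, -0.1]
opening: -0.005
grasp_force: 0.0
```

{"name": "apply_moves", "arguments": {
  "deltas": [
    {"claw":1,"delta_pos":[-2.8,-2.9,0],"yaw":0},
    {"claw":1,"delta_pos":[-2.8,-2.9,0],"yaw":0},
    {"claw":1,"delta_pos":[-2.8,-2.9,0],"yaw":0},
    {"claw":1,"delta_pos":[-2.8,-2.9,0],"yaw":0},
    {"claw":1,"delta_pos":[-2.8,-2.9,0],"yaw":0},
    {"claw":1,"delta_pos":[-2.8,-2.9,0],"yaw":0},
    {"claw":1,"delta_pos":[-2.8,-2.9,0],"yaw":0},
    {"claw":1,"delta_pos":[0,0,0],"yaw":0}
  ]
}}

```text
clock: 2.1
eef_pos: [504.4, 137.5, 404.4]
tcp_rot: [-3.141, -0.0, 2.988]
contact_force: [-0.3, -0.1, 0.3]
opening: 0.0
grasp_force: 0.0
```

```bash
python3 -c "
from h import *
go(-48,73,60)"
```

```text
t 2.1 jig [-70.7  98.6] tip 231.39851772574048 yawerr(tool) -0.003 F jig [-0.2 -0.1] 0.2693373039218039
delta cm [-2.28 -2.54 17.14]
```

{"name": "apply_moves", "arguments": {
  "deltas": [
    {"claw":1,"delta_pos":[-1.1,-1.3,4],"yaw":0},
    {"claw":1,"delta_pos":[-1.1,-1.3,5],"yaw":0},
    {"claw":1,"delta_pos":[0,0,5],"yaw":0},
    {"claw":1,"delta_pos":[0,0,4],"yaw":0},
    {"claw":1,"delta_pos":[0,0,2],"yaw":0},
    {"claw":1,"delta_pos":[0,0,1],"yaw":0},
    {"claw":1,"delta_pos":[0,0,0.5],"yaw":0},
    {"claw":1,"delta_pos":[0,0,0],"yaw":0}
  ]
}}

```text
clock: 3.1
eef_pos: [521.3, 110.5, 190.1]
tcp_rot: [3.141, 0.001, 2.991]
contact_force: [-1.1, 0.3, -0.3]
opening: 0.002
grasp_force: 0.0
```

```bash
python3 - <<'E'
from h import *
go(-33,73,16)
from rig import r
f=r.grab_frame("side");i=f["img"];cv2.imwrite("pics/s1.png",cv2.resize(i[180:330,230:430],None,fx=4,fy=4,interpolation=2))
E
```

```text
t 3.1 jig [-49.9  74.4] tip 17.121788433309916 yawerr(tool) -0.0 F jig [-1.1  0.2] -0.2938007593861102
delta cm [-1.69 -0.14  0.11]
```

View pics/s1.png

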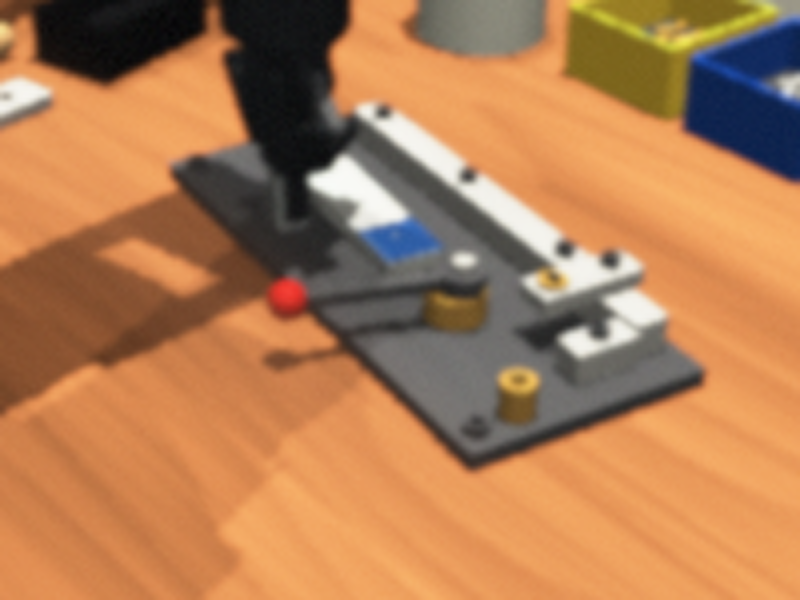

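The view shows the shut fingertips just above the plate, in front of the bar's middle (crop px 293,225), with the lever and everything else clear. Now I push towards the fence.

{"name": "apply_moves", "arguments": {
  "deltas": [
    {"claw":1,"delta_pos":[-0.8,0,0.1],"yaw":0},
    {"claw":1,"delta_pos":[-0.5,0,0],"yaw":0},
    {"claw":1,"delta_pos":[-0.5,0,0],"yaw":0},
    {"claw":1,"delta_pos":[-0.5,0,0],"yaw":0},
    {"claw":1,"delta_pos":[-0.5,0,0],"yaw":0},
    {"claw":1,"delta_pos":[-0.5,0,0],"yaw":0}
  ]
}}

```text
clock: 3.9
eef_pos: [554.1, 105.1, 188.6]
tcp_rot: [-3.142, -0.0, 2.991]
contact_force: [-1.7, -0.2, 0.5]
opening: -0.001
grasp_force: 0.7
```

```bash
cat >> h.py <<'E'
def bar():
    from rig import r
    f=r.grab_frame("top");H,S,V=hsv(f)
    B=win(f,230,180,380,260)&(H>100)&(H<125)&(S>100)
    c=rect(f,B,24); print("blue centre",J(blob(f,B,24)[0]).round(1),c[1],c[2]-90-np.degrees(yw))
    return f
E
python3 -c "
from h import *
go(-2,73,16);bar()"
```

```text
t 3.9 jig [-16.7  74.1] tip 15.639946912798564 yawerr(tool) -0.001 F jig [-1.7 -0.4] 0.4535367946406519
delta cm [-1.47 -0.11 -0.04]
blue centre [13.8  4.2] (22.635698318481445, 38.301483154296875) 8.443101409997382
```

{"name": "apply_moves", "arguments": {
  "deltas": [
    {"claw":1,"delta_pos":[-0.4,0,0],"yaw":0},
    {"claw":1,"delta_pos":[-0.4,0,0],"yaw":0},
    {"claw":1,"delta_pos":[-0.3,0,0],"yaw":0}
  ]
}}

```text
clock: 4.32
eef_pos: [565.0, 103.5, 188.7]
tcp_rot: [3.142, 0.0, 2.991]
contact_force: [-1.1, -0.3, 0.0]
opening: 0.002
grasp_force: 0.5
```

{"name": "apply_moves", "arguments": {
  "deltas": [
    {"claw":1,"delta_pos":[-0.2,0,0],"yaw":0}
  ]
}}

```text
clock: 4.45
eef_pos: [566.9, 103.2, 188.7]
tcp_rot: [3.142, 0.0, 2.991]
contact_force: [-0.7, 0.4, 0.5]
opening: 0.001
grasp_force: 0.6
```

{"name": "apply_moves", "arguments": {
  "deltas": [
    {"claw":1,"delta_pos":[-0.2,0,0],"yaw":0}
  ]
}}

```text
clock: 4.58
eef_pos: [568.1, 103.0, 188.6]
tcp_rot: [-3.141, -0.002, 2.991]
contact_force: [-7.9, 2.7, 6.9]
opening: -0.001
grasp_force: 4.2
```

{"name": "apply_moves", "arguments": {
  "deltas": [
    {"claw":1,"delta_pos":[-0.1,0,0],"yaw":0}
  ]
}}

```text
clock: 4.7
eef_pos: [568.4, 103.0, 188.5]
tcp_rot: [-3.141, -0.004, 2.99]
contact_force: [-9.3, 3.6, 7.6]
opening: -0.001
grasp_force: 4.8
```

{"name": "apply_moves", "arguments": {
  "deltas": [
    {"claw":1,"delta_pos":[0.8,0,0],"yaw":0},
    {"claw":1,"delta_pos":[2,0,-3],"yaw":0},
    {"claw":1,"delta_pos":[2,5,-3],"yaw":0},
    {"claw":1,"delta_pos":[0,6,0],"yaw":0},
    {"claw":1,"delta_pos":[0,0,0],"yaw":0}
  ]
}}

```text
clock: 5.32
eef_pos: [539.3, 222.3, 249.8]
tcp_rot: [3.139, 0.004, 2.994]
contact_force: [-0.2, -0.5, -1.1]
opening: 0.005
grasp_force: 0.0
```

```bash
python3 -c "
from h import *
go(24,178,50);f=bar();cv2.imwrite('pics/t2.png',cv2.resize(f['img'][170:280,222:392],None,fx=4.6,fy=4.6,interpolation=2))"
```

```text
t 5.325 jig [-48.9 187.7] tip 76.76182108515613 yawerr(tool) 0.003 F jig [-0.2 -0.5] -1.0725729001556412
delta cm [-7.28 -1.    2.7 ]
blue centre [26.9 13.8] (38.53962707519531, 36.81019973754883) -0.5716233214479303
```

View pics/t2.png

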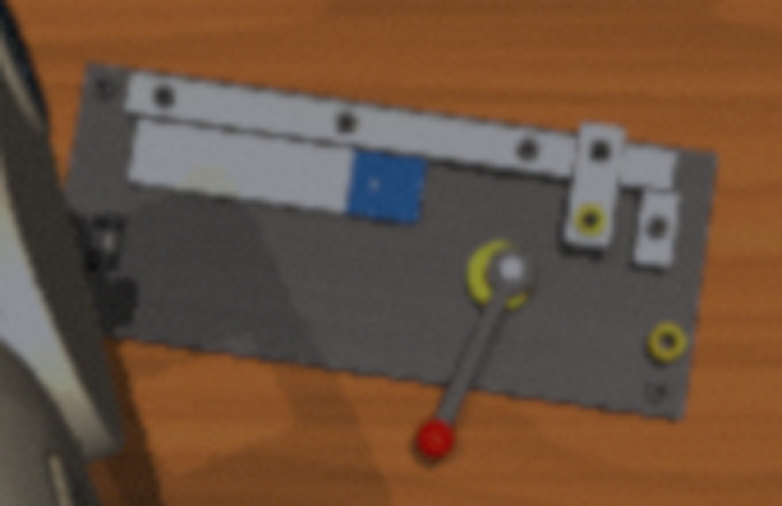

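The bar is flush with the fence (far left edge at crop 132, blue end at 425). The lever has not moved. Next I go behind the bar.

{"name": "apply_moves", "arguments": {
  "deltas": [
    {"claw":1,"delta_pos":[-3.6,-0.5,0],"yaw":0},
    {"claw":1,"delta_pos":[-3.7,-0.4,2],"yaw":0},
    {"claw":1,"delta_pos":[0,0,2.5],"yaw":0},
    {"claw":1,"delta_pos":[0,0,1.2],"yaw":0},
    {"claw":1,"delta_pos":[0,0,0.3],"yaw":0},
    {"claw":1,"delta_pos":[0,0,0],"yaw":0}
  ]
}}

```text
clock: 6.12
eef_pos: [609.4, 198.9, 189.1]
tcp_rot: [3.142, 0.0, 2.991]
contact_force: [-0.2, -0.0, -0.1]
opening: 0.003
grasp_force: 0.0
```

```bash
python3 -c "
from h import *
go(24,168,16)"
```

```text
t 6.125 jig [ 23.9 175. ] tip 16.1046201787843 yawerr(tool) -0.0 F jig [-0.2 -0.1] -0.06833387424276036
delta cm [-0.01 -0.7   0.01]
```

{"name": "apply_moves", "arguments": {
  "deltas": [
    {"claw":1,"delta_pos":[0,-0.5,0],"yaw":0},
    {"claw":1,"delta_pos":[0,-0.5,0],"yaw":0},
    {"claw":1,"delta_pos":[0,-0.5,0],"yaw":0},
    {"claw":1,"delta_pos":[0,-0.5,0],"yaw":0},
    {"claw":1,"delta_pos":[0,-0.5,0],"yaw":0},
    {"claw":1,"delta_pos":[0,-0.5,0],"yaw":0}
  ]
}}

```text
clock: 6.88
eef_pos: [605.3, 169.3, 189.2]
tcp_rot: [3.141, 0.001, 2.991]
contact_force: [-0.7, 4.3, 6.0]
opening: 0.002
grasp_force: 3.2
```

```bash
python3 -c "
from h import *
go(24,50,16);bar()"
```

```text
t 6.875 jig [ 24.3 145.2] tip 16.20462883547313 yawerr(tool) -0.001 F jig [-1.3  4.1] 5.991358473321484
delta cm [ 0.02 -9.52  0.01]
blue centre [26.7 -7.9] (38.822383880615234, 36.61909484863281) 0.30246115120831973
```

{"name": "apply_moves", "arguments": {
  "deltas": [
    {"claw":1,"delta_pos":[0,-0.6,0],"yaw":0},
    {"claw":1,"delta_pos":[0,-0.6,0],"yaw":0},
    {"claw":1,"delta_pos":[0,-0.6,0],"yaw":0},
    {"claw":1,"delta_pos":[0,-0.6,0],"yaw":0},
    {"claw":1,"delta_pos":[0,-0.6,0],"yaw":0},
    {"claw":1,"delta_pos":[0,-0.6,0],"yaw":0},
    {"claw":1,"delta_pos":[0,-0.6,0],"yaw":0}
  ]
}}

```text
clock: 7.8
eef_pos: [599.0, 127.6, 189.1]
tcp_rot: [3.141, 0.001, 2.991]
contact_force: [0.1, 4.1, 5.6]
opening: 0.001
grasp_force: 3.1
```

```bash
python3 -c "
from h import *
go(24,50,16);bar()"
```

```text
t 7.8 jig [ 24.3 103. ] tip 16.132141317385475 yawerr(tool) -0.001 F jig [-0.5  4.1] 5.6302214565372575
delta cm [ 0.03 -5.3   0.01]
blue centre [ 27.  -50.2] (38.76161575317383, 36.19666290283203) 0.10486746224347598
```

{"name": "apply_moves", "arguments": {
  "deltas": [
    {"claw":1,"delta_pos":[0,-0.6,0],"yaw":0},
    {"claw":1,"delta_pos":[0,-0.6,0],"yaw":0},
    {"claw":1,"delta_pos":[0,-0.6,0],"yaw":0},
    {"claw":1,"delta_pos":[0,-0.6,0],"yaw":0},
    {"claw":1,"delta_pos":[0,-0.6,0],"yaw":0},
    {"claw":1,"delta_pos":[0,-0.6,0],"yaw":0},
    {"claw":1,"delta_pos":[0,-0.6,0],"yaw":0},
    {"claw":1,"delta_pos":[0,-0.6,0],"yaw":0}
  ]
}}

```text
clock: 8.85
eef_pos: [591.7, 80.0, 189.1]
tcp_rot: [3.141, 0.001, 2.991]
contact_force: [0.4, 4.0, 5.1]
opening: -0.001
grasp_force: 2.9
```

{"name": "apply_moves", "arguments": {
  "deltas": [
    {"claw":1,"delta_pos":[0,-0.3,0],"yaw":0}
  ]
}}

```text
clock: 8.98
eef_pos: [591.3, 77.0, 189.1]
tcp_rot: [3.141, 0.001, 2.991]
contact_force: [-0.5, 3.5, 4.9]
opening: -0.005
grasp_force: 2.9
```

{"name": "apply_moves", "arguments": {
  "deltas": [
    {"claw":1,"delta_pos":[0,-0.2,0],"yaw":0}
  ]
}}

```text
clock: 9.1
eef_pos: [591.0, 75.1, 189.1]
tcp_rot: [3.141, 0.001, 2.991]
contact_force: [0.5, 3.8, 5.4]
opening: -0.001
grasp_force: 2.9
```

{"name": "apply_moves", "arguments": {
  "deltas": [
    {"claw":1,"delta_pos":[0,-0.15,0],"yaw":0}
  ]
}}

```text
clock: 9.22
eef_pos: [590.8, 73.7, 189.1]
tcp_rot: [3.141, 0.001, 2.991]
contact_force: [0.8, 4.2, 5.4]
opening: -0.002
grasp_force: 2.9
```

{"name": "apply_moves", "arguments": {
  "deltas": [
    {"claw":1,"delta_pos":[0,-0.15,0],"yaw":0}
  ]
}}

```text
clock: 9.35
eef_pos: [590.6, 72.6, 189.1]
tcp_rot: [3.14, 0.001, 2.99]
contact_force: [-0.2, 10.9, 5.5]
opening: 0.001
grasp_force: 6.3
```

{"name": "apply_moves", "arguments": {
  "deltas": [
    {"claw":1,"delta_pos":[0,-0.15,0],"yaw":0}
  ]
}}

```text
clock: 9.48
eef_pos: [590.5, 71.9, 189.2]
tcp_rot: [3.139, 0.001, 2.989]
contact_force: [0.3, 19.1, 4.2]
opening: -0.004
grasp_force: 9.5
```

```bash
python3 -c "
from h import *
go(24,48,16);bar()"
```

```text
t 9.475 jig [24.3 46.7] tip 16.179161686912977 yawerr(tool) -0.002 F jig [-2.6 19. ] 4.161913797970767
delta cm [0.03 0.13 0.02]
blue centre [  26.7 -118.4] (10.889297485351562, 36.16301345825195) 0.5910048523801947
```

The bar is seated hard on the stop (19 N reaction at jig y). I back off, rise and go to the lever's -y side.

{"name": "apply_moves", "arguments": {
  "deltas": [
    {"claw":1,"delta_pos":[0,0.6,0],"yaw":0},
    {"claw":1,"delta_pos":[0,0.4,-4],"yaw":0},
    {"claw":1,"delta_pos":[0,0,-4.5],"yaw":0},
    {"claw":1,"delta_pos":[2.8,-3.1,0],"yaw":0},
    {"claw":1,"delta_pos":[2.8,-3.1,0],"yaw":0},
    {"claw":1,"delta_pos":[2.8,-3.1,0],"yaw":0},
    {"claw":1,"delta_pos":[2.8,-3.1,0],"yaw":0},
    {"claw":1,"delta_pos":[0,0,0],"yaw":0.14}
  ]
}}

```text
clock: 10.52
eef_pos: [459.3, -26.5, 273.1]
tcp_rot: [-3.14, -0.003, 2.847]
contact_force: [0.8, 0.3, 0.6]
opening: -0.003
grasp_force: 0.0
```

{"name": "apply_moves", "arguments": {
  "deltas": [
    {"claw":1,"delta_pos":[0,0,0],"yaw":0.137},
    {"claw":1,"delta_pos":[0,0,0],"yaw":0}
  ]
}}

```text
clock: 10.78
eef_pos: [461.8, -25.4, 273.4]
tcp_rot: [-3.141, -0.001, 2.715]
contact_force: [0.3, 0.3, 0.2]
opening: 0.002
grasp_force: 0.0
```

```bash
python3 -c "
from h import *
go(-87.4,-67.8,27)
from rig import r
print(r.sense()['qpos'][5])
f=bar();H,S,V=hsv(f)
b,p,n=blob(f,win(f,290,240,345,285)&((H<6)|(H>174))&(S>150),39);print('knob',J(b),n)
cv2.imwrite('pics/t3.png',cv2.resize(f['img'][170:280,222:392],None,fx=4.6,fy=4.6,interpolation=2))"
```

```text
t 10.775 jig [-88.4 -68.8] tip 100.43151863480409 yawerr(tool) -0.277 F jig [0.3 0.3] 0.2090849899125777
delta cm [-0.08  0.13  7.34]
-1.201189117799232Traceback (most recent call last):
  File "<string>", line 6, in <module>
    f=bar();H,S,V=hsv(f)
  File "h.py", line 27, in bar
    c=rect(f,B,24); print("blue centre",J(blob(f,B,24)[0]).round(1),c[1],c[2]-90-np.degrees(yw))
  File "h.py", line 11, in rect
    c=cv2.minAreaRect(ray(f,big(m)[:,0],z).astype(np.float32)); return c
                            ~~~^^^
  File "h.py", line 8, in big
    c,_=cv2.findContours(m.astype(np.uint8),0,cv2.CHAIN_APPROX_NONE); return max(c,key=cv2.contourArea)
                                                                             ~~~^^^^^^^^^^^^^^^^^^^^^^^
ValueError: max() iterable argument is empty
```

{"name": "apply_moves", "arguments": {
  "deltas": [
    {"claw":1,"delta_pos":[-0.1,0.1,3],"yaw":0},
    {"claw":1,"delta_pos":[0,0,3],"yaw":0},
    {"claw":1,"delta_pos":[0,0,1.3],"yaw":0},
    {"claw":1,"delta_pos":[0,0,0],"yaw":0}
  ]
}}

```text
clock: 11.32
eef_pos: [463.2, -24.5, 200.1]
tcp_rot: [-3.141, -0.002, 2.715]
contact_force: [-0.3, 0.5, -1.0]
opening: 0.001
grasp_force: 0.0
```

```bash
python3 -c "
from h import *
go(-87.4,-67.8,27)
from rig import r
f=r.grab_frame('side');cv2.imwrite('pics/s3.png',cv2.resize(f['img'][200:320,240:420],None,fx=4.4,fy=4.4,interpolation=2))"
```

```text
t 11.325 jig [-87.1 -67.7] tip 27.06499813866742 yawerr(tool) -0.276 F jig [-0.3  0.4] -0.9584140805824966
delta cm [ 0.02 -0.02  0.01]
```

View pics/s3.png

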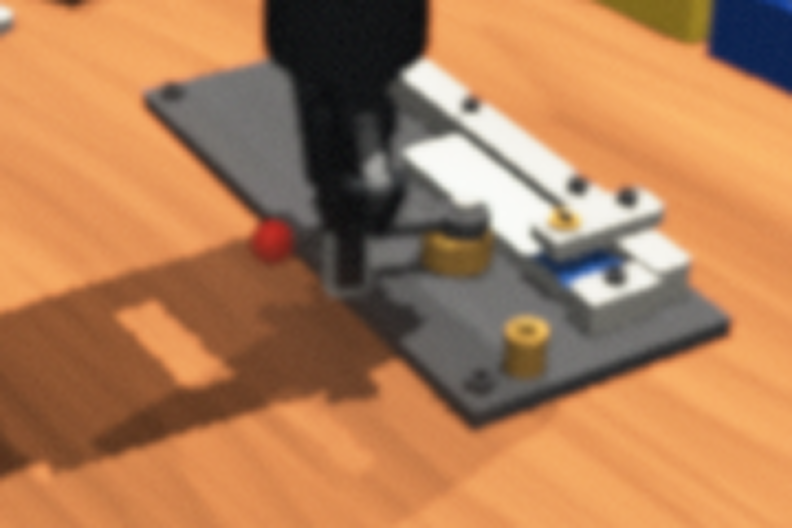

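The bar's blue end is under the bush at the stop (crop 590,265), and the finger stands beside the lever between knob and hub. Now I make contact and swing.

{"name": "apply_moves", "arguments": {
  "deltas": [
    {"claw":1,"delta_pos":[0,0.4,0],"yaw":0},
    {"claw":1,"delta_pos":[0,0.5,0],"yaw":0},
    {"claw":1,"delta_pos":[0.16,0.71,0],"yaw":0.1},
    {"claw":1,"delta_pos":[0.16,0.71,0],"yaw":0.1},
    {"claw":1,"delta_pos":[0.16,0.71,0],"yaw":0.1},
    {"claw":1,"delta_pos":[0.16,0.71,0],"yaw":0.1}
  ]
}}

```text
clock: 12.12
eef_pos: [477.7, 11.3, 201.3]
tcp_rot: [3.141, 0.001, 2.311]
contact_force: [0.0, -0.2, -0.3]
opening: 0.002
grasp_force: 0.4
```

```bash
cat >> h.py <<'E'
def lev():
    from rig import r
    s=r.sense();d=J(s["eef_pos"])-[-12.5,-60];a=-(s["tcp_rot"][2]-np.pi-yw)
    u=np.array([-np.cos(a),np.sin(a)]);n=np.array([np.sin(a),np.cos(a)]);F=np.array(s["contact_force"])[:2]@A
    print("a",a.round(3),"u,n",d@u,d@n,"Fu,Fn",F@u,F@n,"lever~",a+np.arctan2(d@n+18,d@u))
E
python3 -c "
from h import *
lev()"
```

```text
a 0.68 u,n 69.80170957632602 -18.120641172014444 Fu,Fn -0.12379702659118717 -0.1081450199810051 lever~ 0.6786478650106131
```

{"name": "apply_moves", "arguments": {
  "deltas": [
    {"claw":1,"delta_pos":[0.16,0.71,0],"yaw":0.1},
    {"claw":1,"delta_pos":[0.16,0.71,0],"yaw":0.1},
    {"claw":1,"delta_pos":[0.16,0.71,0],"yaw":0.1},
    {"claw":1,"delta_pos":[0.16,0.71,0],"yaw":0.1},
    {"claw":1,"delta_pos":[0.16,0.71,0],"yaw":0.1}
  ]
}}

```text
clock: 12.75
eef_pos: [503.6, 36.2, 201.2]
tcp_rot: [3.141, 0.0, 1.811]
contact_force: [-1.3, -0.1, 0.6]
opening: 0.001
grasp_force: 0.4
```

{"name": "apply_moves", "arguments": {
  "deltas": [
    {"claw":1,"delta_pos":[0.09,0.36,0],"yaw":0.05},
    {"claw":1,"delta_pos":[0.09,0.36,0],"yaw":0.05}
  ]
}}

```text
clock: 13.0
eef_pos: [510.2, 39.5, 201.2]
tcp_rot: [3.141, 0.0, 1.713]
contact_force: [0.0, -1.0, -0.4]
opening: 0.001
grasp_force: 0.4
```

```bash
python3 -c "
from h import *
lev()"
```

```text
a 1.279 u,n 70.78719481978236 -18.13472589055962 Fu,Fn -1.0023204599582212 -0.10183540130367681 lever~ 1.2767760466503186
```

Contact is near. I step slowly from here.

{"name": "apply_moves", "arguments": {
  "deltas": [
    {"claw":1,"delta_pos":[0.06,0.28,0],"yaw":0.04}
  ]
}}

```text
clock: 13.12
eef_pos: [512.8, 40.5, 201.1]
tcp_rot: [3.142, 0.0, 1.673]
contact_force: [-1.4, -0.3, 0.5]
opening: 0.0
grasp_force: 1.0
```

{"name": "apply_moves", "arguments": {
  "deltas": [
    {"claw":1,"delta_pos":[0.06,0.28,0],"yaw":0.04}
  ]
}}

```text
clock: 13.25
eef_pos: [515.1, 41.3, 201.1]
tcp_rot: [-3.141, -0.0, 1.633]
contact_force: [-3.8, 0.5, 2.5]
opening: 0.003
grasp_force: 1.8
```

{"name": "apply_moves", "arguments": {
  "deltas": [
    {"claw":1,"delta_pos":[0.03,0.14,0],"yaw":0.02}
  ]
}}

```text
clock: 13.38
eef_pos: [516.4, 41.7, 201.0]
tcp_rot: [-3.14, -0.0, 1.613]
contact_force: [-4.6, 0.9, 3.8]
opening: -0.005
grasp_force: 2.3
```

{"name": "apply_moves", "arguments": {
  "deltas": [
    {"claw":1,"delta_pos":[0.03,0.14,0],"yaw":0.02}
  ]
}}

```text
clock: 13.5
eef_pos: [517.6, 41.9, 200.8]
tcp_rot: [-3.14, -0.0, 1.593]
contact_force: [-5.6, 2.5, 3.5]
opening: -0.0
grasp_force: 2.7
```

```bash
python3 -c "
from h import *
lev()"
```

```text
a 1.398 u,n 70.41828516446299 -18.96551253211306 Fu,Fn 2.6335483320326003 -5.5588531893762445 lever~ 1.3842656614324074
```

{"name": "apply_moves", "arguments": {
  "deltas": [
    {"claw":1,"delta_pos":[0.03,0.16,0],"yaw":0.02},
    {"claw":1,"delta_pos":[0.03,0.16,0],"yaw":0.02}
  ]
}}

```text
clock: 13.75
eef_pos: [520.4, 42.6, 200.7]
tcp_rot: [-3.139, -0.0, 1.553]
contact_force: [-6.5, 1.8, 5.1]
opening: 0.0
grasp_force: 3.6
```

{"name": "apply_moves", "arguments": {
  "deltas": [
    {"claw":1,"delta_pos":[0.03,0.16,0],"yaw":0.02},
    {"claw":1,"delta_pos":[0.03,0.16,0],"yaw":0.02}
  ]
}}

```text
clock: 14.0
eef_pos: [523.1, 43.1, 200.5]
tcp_rot: [-3.137, 0.0, 1.513]
contact_force: [-9.7, 3.3, 6.3]
opening: -0.001
grasp_force: 5.2
```

```bash
python3 -c "
from h import *
lev()"
```

```text
a 1.478 u,n 70.1855121605355 -19.133365315777503 Fu,Fn 2.7789787433918742 -9.839971855178563 lever~ 1.4620544845290255
```

{"name": "apply_moves", "arguments": {
  "deltas": [
    {"claw":1,"delta_pos":[0.03,0.16,0],"yaw":0.02},
    {"claw":1,"delta_pos":[0.03,0.16,0],"yaw":0.02}
  ]
}}

```text
clock: 14.25
eef_pos: [526.0, 43.6, 200.4]
tcp_rot: [-3.136, 0.0, 1.473]
contact_force: [-11.9, 4.1, 7.6]
opening: 0.001
grasp_force: 6.4
```

{"name": "apply_moves", "arguments": {
  "deltas": [
    {"claw":1,"delta_pos":[0.02,0.12,0],"yaw":0.01},
    {"claw":1,"delta_pos":[0,0,0],"yaw":0}
  ]
}}

```text
clock: 14.5
eef_pos: [526.9, 43.6, 200.3]
tcp_rot: [-3.136, 0.0, 1.463]
contact_force: [-12.0, 3.6, 8.6]
opening: 0.001
grasp_force: 6.1
```

{"name": "apply_moves", "arguments": {
  "deltas": [
    {"claw":1,"delta_pos":[0,-0.5,0],"yaw":0},
    {"claw":1,"delta_pos":[0,-1,0],"yaw":0},
    {"claw":1,"delta_pos":[0,-2,0],"yaw":0},
    {"claw":1,"delta_pos":[0,-3,-3],"yaw":0},
    {"claw":1,"delta_pos":[0,-5,-3],"yaw":0},
    {"claw":1,"delta_pos":[0,-5,-3],"yaw":0},
    {"claw":1,"delta_pos":[5,-3,0],"yaw":0},
    {"claw":1,"delta_pos":[5,0,0],"yaw":0}
  ]
}}

```text
clock: 15.5
eef_pos: [343.9, 164.0, 291.4]
tcp_rot: [3.14, -0.001, 1.463]
contact_force: [2.0, -0.2, 0.2]
opening: -0.001
grasp_force: 0.0
```

{"name": "apply_moves", "arguments": {
  "deltas": [
    {"claw":1,"delta_pos":[5,0,0],"yaw":0},
    {"claw":1,"delta_pos":[5,0,0],"yaw":0},
    {"claw":1,"delta_pos":[5,0,0],"yaw":0},
    {"claw":1,"delta_pos":[0,0,0],"yaw":0},
    {"claw":1,"delta_pos":[0,0,0],"yaw":0}
  ]
}}

```text
clock: 16.12
eef_pos: [361.4, 312.4, 290.5]
tcp_rot: [-3.141, 0.001, 1.465]
contact_force: [0.0, 0.1, -0.0]
opening: -0.002
grasp_force: 0.0
```

```bash
python3 -c "
from h import *
f=bar();H,S,V=hsv(f)
b,p,n=blob(f,win(f,230,180,380,285)&((H<6)|(H>174))&(S>150),39);k=J(b)-[-12.5,-60];print('knob',J(b),n,np.arctan2(k[1],-k[0]))
cv2.imwrite('pics/t4.png',cv2.resize(f['img'][170:280,222:392],None,fx=4.6,fy=4.6,interpolation=2))"
```

```text
blue centre [  26.7 -118.4] (10.889297485351562, 36.16301345825195) 0.5910048523801947
knob [-19.00092576  38.0163382 ] 54 1.5045684055617048
```

View pics/t4.png

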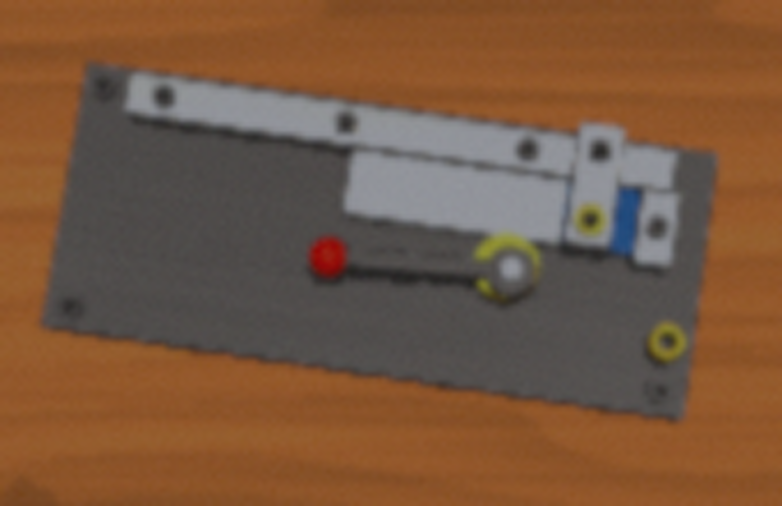

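The picture shows the bar flush with the fence and its blue end against the stop (crop 635,220). The lever held at about 1.50 rad after release, and the arm is clear.

```bash
python3 -c "
from rig import r
print(r.sign_off())"
```

```text
the job is handed in; nothing more can be done
None
```

The bar lies flat along the fence with its blue end hard against the stop. The cam is clamped at about 1.50 rad after a 12 N push on the lever, the arm is clear, and the job was handed in at about 16 s; the clamp force on the bar couldn't be read directly, and no verdict came back.

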